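# Fill the mussel tray and hold its cover ready over it

### The arm

A 6-joint arm with a two-finger parallel gripper is mounted at the origin on the work surface. World frame = base frame: x ahead of the robot, y to its left, z up, the work surface at z = 0. Lengths are in mm, angles in rad, forces in N, time in s.
With the tool pointing down it reaches from about 275 to 1000 mm from the base axis. Payload 8.4 kg.
Tool frame: the origin (TCP) lies between the finger pads; the fingertips stand r.finger_overhang ahead of it and the grasp point (between the pads) is the TCP (r.finger_overhang is the distance from the TCP to the fingertips, in mm); z points along the fingers, y is the line along which they close (so a half turn about z gives the same grasp; the last joint's range is limited). The gripper opens to 85 mm and grips with 20 to 120 N. Pads are 22 mm wide; open, the fingers measure 114 mm over their backs; the gripper's body (76 mm by 85 mm) begins 54 mm behind the grasp point. The pads swing forward as they close: fully open they stand 13 mm farther back than shut.
Start: joints at [-1.286, 0.353, 1.633, -0, 1.155, -0.002], TCP at [176.801, -599.474, 250.281] pointing down, gripper open.
Joint ranges: [-2.63, 2.63], [-0.92, 2.1], [0.06, 2.66], [-1.3, 4.44], [0, 2.69], [-3.02, 3.02]. Speed limits (rad/s): [2.22, 2.22, 2.79, 3.14, 3.14, 3.14].

### API

Orientations are given as [roll, pitch, yaw] about the fixed x, y, z axes, in that order (R = Rz(yaw) Ry(pitch) Rx(roll)).
In Python, from rig import r, cams, sign_off gives the robot as it stands.
- The arm moves only by the shell command python3 -m crank 'ROWS' [FORCE]. ROWS is JSON, a list of rows, each a list of 7 numbers: the shift along the tool's x, y, z in m, then the turn, a rotation vector about the tool's x, y, z in rad, then the closure, from 0 (fully open) to 1 (shut). In form: [[dx, dy, dz, ax, ay, az, gripper], ...]. A call has 1 to 5 rows; each row is the pose to reach, as a shift and turn from the pose commanded when the call began, along the tool's axes at that moment; what a row does not reach only later rows make up. A row lasts 1/10 s, in which the tool goes at most 50 mm and 8.59 degrees, less where a joint would pass 70% of its speed; a pose out of reach is approached as far as the arm can. A call with a gripper value outside its range is refused whole. The fingers move at their own pace and stop on an object; FORCE is the grip in N (left out, the last holds). Time passes only in rows, so rows that repeat a pose let the fingers close. It gives the time, the measured TCP pose, the force, the opening and the grip force at its end, in the units of the state.
- r.sense(): the state, without advancing time (a new reading comes with each control period).
- cams.grab_frame(name): name is "side" or "top"; returns a dict with "image" (384x512x3 uint8, red, green, blue), "fx", "fy", "cx", "cy" (pixels), "D" ([k1, k2, p1, p2, k3] as OpenCV has them; the pictures are not rectified), "position" and "orientation" of the camera in the world. Camera axes: x right, y down, z forward; pixel columns grow to the right and rows downward; lengths in mm; the calibration is good to about 2 mm. A picture is of the moment at which its call begins. There is no depth.
- sign_off(): hands the job in; it is judged then, once.
The state is a dict: "clock": time; "qpos": joint angles; "qvel": joint speeds; "joint_efforts": joint torques, N m; "eef_pos": TCP position; "tcp_rot": TCP orientation; "contact_force": force on the tool from outside, world axes, zero at the start; "wrist_torque": the same for the moment, N m; "opening": opening from 0.0 (shut) to 1.0 (fully open); "grasp_force": force on a finger pad.
Only numpy, scipy, OpenCV 4.12 (cv2) and the standard library are available. Lean on these libraries where they do the work, as an engineer would, in place of code of your own. Each camera call takes 0.05 s, during which the arm holds its last target. There are 200 camera calls.

### The job

Take the loose half shell from the display step and lay it, hollow side down, centred on the paper slip in the tray's empty place, with its beak pointing the same way as the other two shells, and let go of it. Then pick up the metal cover by its grip, carry it over the step and stop with it held level just above the tray, about 15 mm over the rim, centred and square with the tray, so that lowered straight down it would fit. Finish while still holding the cover there; it must never touch the tray or the step, and the other shells, the bottle, the jar and the bowl stay where they are.

Things in the scene. Friction and masses are not known exactly. Their poses are not given: they have to be found in the camera images.
- shell: the loose dark mussel half shell, lying hollow side down on the display step. 84 mm long, 36 mm wide, 23 mm high, about 40 g, rigid. Origin on its underside, midway between its two parallel, upright sides (36 mm apart, 28 mm long in y, about 13 mm high, dome above): grip it there across x. z up; +y points to the narrow beak, 52 mm from the origin; the round end is 32 mm the other way
- shell_beak (a point): point on the underside of the loose shell, near its beak: 50 mm along its +y from its origin
- slip: flat white paper slip, 46 x 92 mm, fixed on the tray's floor in the empty place, one of three side by side along the tray's x, 62 mm apart. Its frame is where the loose shell's frame should end: origin on the tray floor, 10 mm short of the slip's centre; +y is the way the other shells' beaks point
- slip_beak (a point): point on the slip, 50 mm along its +y from its origin, where the shell_beak point should end
- shell_a: a mussel half shell like the loose one, already in the tray, same frame as shell (+y to its beak)
- shell_b: the other mussel half shell already in the tray, same frame as shell (+y to its beak)
- tray: open stainless serving tray, fixed, 220 mm (its x) by 125 mm (its y) outside, rim 20 mm above the counter, walls and floor 3 mm thick (floor top 3 mm above the counter). Origin at the centre of its underside, z up. It stands on one side of the step, left or right, turned a little
- lid: the loose metal cover, an upside-down shallow box, lying skirt down on the counter on the other side of the step from the tray, turned a little. 242 mm (x) by 147 mm (y), 28 mm high to its flat top, walls 3 mm, mass about 0.3 kg (0.2 to 0.4). Origin at the centre of its lower edge plane, z up. On the middle of its top stands a black bar grip 70 mm along x, 24 mm wide in y, from 28 to 58 mm above the origin. A half turn about z makes no difference
- step: fixed display step of folded stainless sheet between tray and cover: 480 mm (x) by 130 mm (y), flat top 80 mm above the counter. Origin at the centre of its footprint on the counter; not turned
- sauce: amber glass bottle, 56 mm across, 150 mm tall, standing on the far end of the step; leave alone. Origin at the centre of its underside
- jar: glass jar with a red cap, 66 mm across, 80 mm tall, on the counter beyond the work; leave alone. Origin at the centre of its underside
- bowl: yellow plastic bowl, 100 mm across, 55 mm tall, on the counter beyond the work; leave alone. Origin at the centre of its underside
There are look-alikes about, which are no part of the job. Leave any orange or yellow look-alike of the shell_b alone.

How it is judged (in metres and radians):
On the way, in this order (a step that is already met when the one before it is completed fails the run):
1. the loose shell lies in the tray's empty place, beak the same way as the others, let go (horizontal distance between shell and slip below 0.012 m and horizontal distance between shell_beak and slip_beak below 0.018 m and angle between shell's own z axis and vertical below 0.12 rad and z of shell in the frame of tray below 0.008 m and contact force between the fingers and shell below 0.05 N and linear speed of shell below 0.02 m/s), for 0.3 s.
2. the cover is gripped and lifted higher than the step's top (contact force between the fingers and lid above 1 N and height (world z) of lid above 0.083 m), for 0.1 s.
At the end, for the whole second after the job is handed in: Shell released flat in the tray, within 12 mm of its place, beak within 18 mm of the slip's beak point. Cover held still by the fingers, touching nothing else, lower edge 4 to 30 mm above the rim, centre within 8 mm of the tray's, square and level within 0.08 rad (all of step 1 and contact force between the fingers and lid above 1 N and z of lid in the frame of tray between 0.024 and 0.05 m and horizontal distance between lid and tray below 0.008 m and angle between the x axis of lid and the x axis of tray, either way round below 0.08 rad and angle between lid's own z axis and vertical below 0.08 rad and linear speed of lid below 0.02 m/s and contact force between lid and tray below 0.05 N and contact force between lid and step below 0.05 N and contact force between lid and shell below 0.05 N and contact force between lid and shell_a below 0.05 N and contact force between lid and shell_b below 0.05 N); the arm keeps its last pose, push and grip.
It fails at once if the cover touches the tray (contact force between lid and tray above 0.5 N).
It fails at once if the cover touches the step (contact force between lid and step above 0.5 N).
It fails at once if another shell is shifted more than 12 mm (distance of any of shell_a, shell_b from where it was at the start of the episode above 0.012 m).
It fails at once if the bottle, jar or bowl is shifted more than 15 mm (distance of any of sauce, jar, bowl from where it was at the start of the episode above 0.015 m).
It also fails if it takes over 69 s, if anything falls off the work surface, if the arm or the gripper's body presses on something with over 40 N, if the wrist force passes 120 N, or if a joint passes its speed limit or range.

## Working session

There is one attempt and no reset: what is moved stays moved. The work goes in short steps, Python scripts to look and compute and a shell command to move; the robot and the scene stay as the last step left them, time stands still between calls to the robot, and variables do not carry over. Pictures are saved under pics/ and viewed, at most 13 in all, crops included, and the job is handed in when it is done.

```bash
ls; mkdir -p pics; cat > h.py <<'E'
import numpy as np, cv2
from scipy.spatial.transform import Rotation as Ro
from rig import r, cams
def grab(n):
    f=cams.grab_frame(n); cv2.imwrite(f'pics/{n}_{np.random.randint(1e6)}.png',f['image'][:,:,::-1]) if 0 else None
    return f
def KD(f): return np.array([[f['fx'],0,f['cx']],[0,f['fy'],f['cy']],[0,0,1.]]),np.array(f['D'],float)
def Rc(f):
    o=np.array(f['orientation'],float)
    return o if o.shape==(3,3) else Ro.from_euler('xyz',o).as_matrix()
def onplane(f,px,z):
    K,D=KD(f); p=cv2.undistortPoints(np.array(px,float).reshape(-1,1,2),K,D).reshape(-1,2)
    d=np.c_[p,np.ones(len(p))]@Rc(f).T; c=np.array(f['position'],float)
    return c+d*((z-c[2])/d[:,2])[:,None]
def proj(f,P):
    K,D=KD(f);R=Rc(f); P=np.array(P,float).reshape(-1,3)
    return cv2.projectPoints(P,cv2.Rodrigues(R.T)[0],-R.T@np.array(f['position'],float),K,D)[0].reshape(-1,2)
E
python3 - <<'E'
from h import *
for n in('top','side'):
    f=grab(n); cv2.imwrite(f'pics/{n}0.png',cv2.resize(f['image'][:,:,::-1],(768,576))); print({k:v for k,v in f.items() if k!='image'})
print(r.sense(), r.finger_overhang)
E
```

```text
pics
{'fx': 365.2333688744122, 'fy': 365.2333688744122, 'cx': 253.39703425164848, 'cy': 190.03982833436112, 'D': array([-0.09682612,  0.        ,  0.        ,  0.        ,  0.        ]), 'position': array([ 445.80976322,  -65.30982594, 1038.50238541]), 'orientation': array([-2.98715763,  0.02278336, -1.57609889])}
{'fx': 387.02795244739673, 'fy': 387.02795244739673, 'cx': 258.6694700474169, 'cy': 188.66444928525365, 'D': array([-0.06455624,  0.        ,  0.        ,  0.        ,  0.        ]), 'position': array([372.01715431, 516.48548476, 778.23431901]), 'orientation': array([-2.43503555,  0.00411623, -2.77921156])}
{'clock': 0.1, 'qpos': array([-1.28637736e+00,  3.53589843e-01,  1.63411802e+00,  9.28442931e-06,
        1.15519396e+00, -2.41175403e-03]), 'qvel': array([ 5.93641256e-06, -1.15070191e-03, -9.34488212e-04,  9.15522076e-04,
        1.26158502e-03, -5.09515860e-04]), 'joint_efforts': array([ 2.69517232e-04, -6.06356049e+01, -3.42819750e+01, -3.69363045e-05,
        3.86668937e-03,  9.25975371e-06]), 'eef_pos': array([ 176.69442625, -599.04871148,  249.60496998]), 'tcp_rot': array([-3.14028351e+00, -1.16465167e-05,  2.86826956e-01]), 'contact_force': array([-0.28424899,  0.21933197,  0.56004691]), 'wrist_torque': array([ 0.01660807, -0.00397201,  0.00063603]), 'grasp_force': 0.0, 'opening': 0.9944876855604754} 19.0
```

View pics/top0.png

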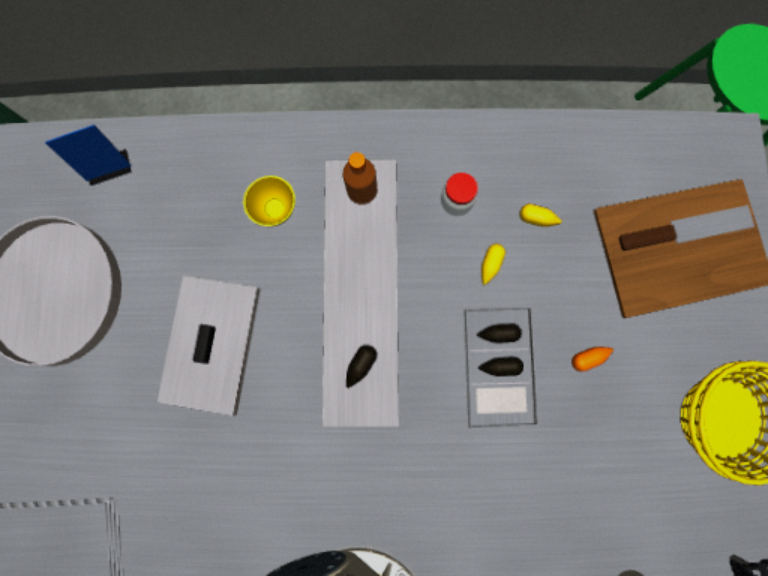

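View pics/side0.png

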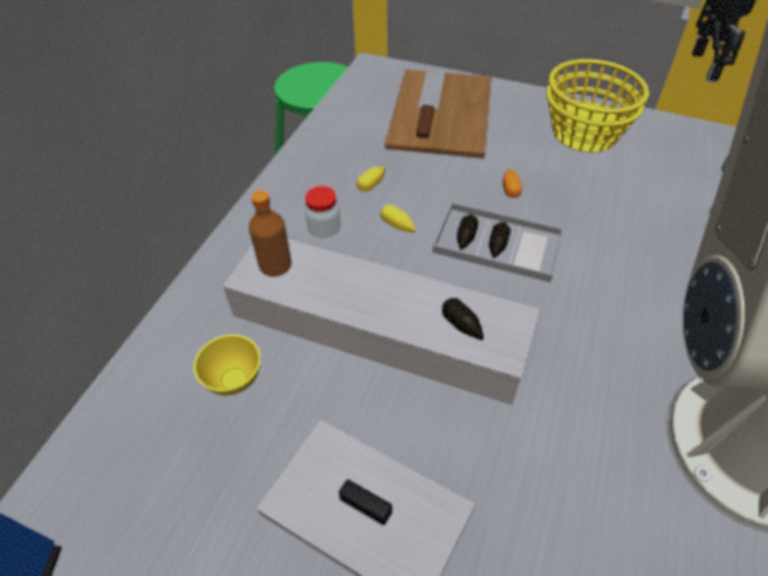

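The top view (shown ×1.5) has the cover at (208,344), the loose shell on the step at (361,366) with its beak at (346,385), and the tray at (500,367). The slip is at (501,400). The other shells' beaks point left, which is world +y.

```bash
cat > m.py <<'E'
from h import *
f=grab('top'); s=grab('side')
def axis(c):
    (cx,cy),_,_=cv2.minAreaRect(c); return cx,cy
def shells(f,zs,lo,name):
    im=f['image'].max(2); n,l,st,ce=cv2.connectedComponentsWithStats((im<lo).astype(np.uint8))
    for i in range(1,n):
        if 60<st[i,4]<900:
            c=max(cv2.findContours((l==i).astype(np.uint8),0,1)[0],key=len).reshape(-1,2).astype(float)
            z=zs(ce[i])
            if z is None: continue
            p=onplane(f,c,z)[:,:2].astype(np.float32)
            rect=cv2.minAreaRect(p); 
            yy,xx=np.nonzero(l==i); q=onplane(f,np.c_[xx,yy],z)[:,:2]; m=q.mean(0)
            b=cv2.boxPoints(rect); e=[b[1]-b[0],b[2]-b[1]]; u=max(e,key=np.linalg.norm); u=u/np.linalg.norm(u)
            w=np.array([-u[1],u[0]])
            t=(q-m)@u; sk=(t**3).mean()
            u=u if sk>0 else -u; t=(p-m)@u; v=(p-m)@w
            o=m+u*(t.min()+32)+w*(v.max()+v.min())/2
            print(name,ce[i].round(1),'z',z,'L,W',np.ptp(t).round(1),np.ptp(v).round(1),'origin',o.round(1),'mid',np.array(rect[0]).round(1),'ang',np.degrees(np.arctan2(u[1],u[0])).round(1))
def zt(c):
    x,y=c
    if 290<x<360 and 200<y<260: return 12
    if 225<x<260 and 220<y<265: return 88
    if 120<x<150 and 205<y<250: return 58
def zsd(c):
    x,y=c
    if 300<x<345 and 135<y<175: return 12
    if 285<x<330 and 190<y<230: return 88
    if 215<x<265 and 310<y<355: return 58
shells(f,zt,65,'top'); shells(s,zsd,65,'side')
for g,n,reg in((f,'top',(slice(252,280),slice(308,358))),(s,'side',(slice(150,185),slice(335,372)))):
    im=g['image'].min(2); m=np.zeros_like(im); m[reg]=im[reg]>190
    c=max(cv2.findContours(m,0,1)[0],key=cv2.contourArea).reshape(-1,2).astype(float)
    rc=cv2.minAreaRect(onplane(g,c,3)[:,:2].astype(np.float32)); print('slip',n,rc)
a=cv2.resize(f['image'][175:290,95:175],None,fx=5,fy=5,interpolation=2)
b=cv2.resize(f['image'][195:295,300:365],None,fx=5,fy=5,interpolation=2)
h=575;A=np.zeros((h,400+325,3),np.uint8);A[:,:400]=a;A[:500,400:]=b
cv2.imwrite('pics/z1.png',A[:,:,::-1])
E
python3 m.py
```

```text
top [135.7 229.1] z 58 L,W 66.7 29.2 origin [492.5 277.7] mid [493.8 277.5] ang -9.7
top [333.8 221.8] z 12 L,W 82.0 33.7 origin [ 512.9 -273.6] mid [ 513.  -264.6] ang 89.4
top [240.  242.8] z 88 L,W 78.4 34.2 origin [459.1 -10.8] mid [453.   -7.1] ang 148.6
top [335. 244.] z 12 L,W 81.4 33.2 origin [ 451.6 -274. ] mid [ 451.7 -265.3] ang 89.3
side [310.9 153.7] z 12 L,W 92.7 31.6 origin [ 515.5 -281.2] mid [ 514.6 -266.8] ang 93.4
side [332.3 158.8] z 12 L,W 91.6 30.8 origin [ 453.7 -282.1] mid [ 453.4 -268.3] ang 91.3
side [307.7 211.7] z 88 L,W 83.3 36.6 origin [462.4 -12.5] mid [454.3  -7.3] ang 147.0
side [243.5 334.5] z 58 L,W 69.0 25.6 origin [490.9 287.1] mid [493.4 286.7] ang -9.8
slip top ((389.3113098144531, -265.2710266113281), (87.43743133544922, 41.39681625366211), 89.25718688964844)
slip side ((391.40771484375, -267.93035888671875), (40.17020034790039, 81.82582092285156), 0.6420132517814636)
```

View pics/z1.png

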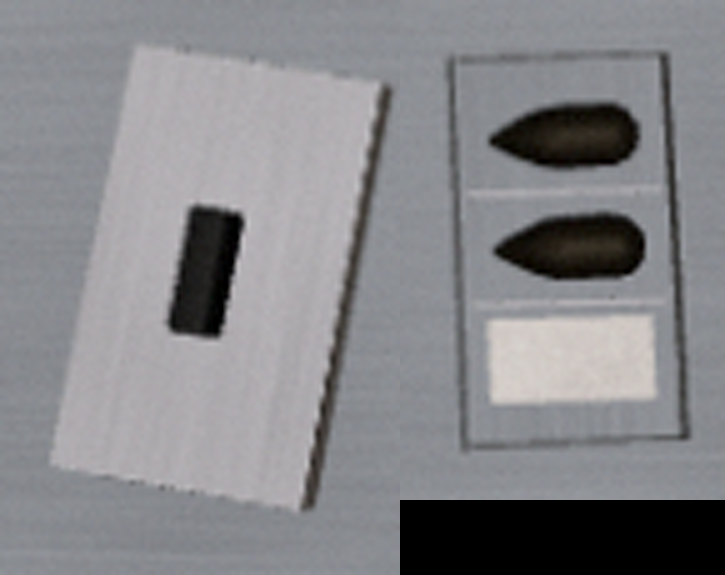

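The zoom shows the cover's top corners at crop (135,46), (387,85), (302,511) and (50,465), with the grip central. The tray outline corners are at crop (449,57), (666,52), (688,438) and (464,449), and the slip is the lowest of the three places.

```bash
cat > c.py <<'E'
from h import *
f=grab('top')
def q(name,P,off,z):
    p=(np.array(P)+.5)/5-.5+off; w=onplane(f,p,z)[:,:2]
    e=[np.linalg.norm(w[i]-w[(i+1)%4]).round(1) for i in range(4)]
    u=w[0]-w[3]+w[1]-w[2]; print(name,'centre',w.mean(0).round(1),'sides',e,'long ang',np.degrees(np.arctan2(u[1],u[0])).round(2))
q('lid',[(135,46),(387,85),(302,511),(50,465)],(95,175),28)
q('tray',[(49,57),(266,52),(288,438),(64,449)],(300,195),20)
# two-view: matched points by least squares
s=grab('side')
def tri(pt,ps):
    A=[];B=[]
    for g,p in((f,pt),(s,ps)):
        c=np.array(g['position']);d=onplane(g,[p],0)[0]-c;d/=np.linalg.norm(d);M=np.eye(3)-np.outer(d,d);A.append(M);B.append(M@c)
    return np.linalg.lstsq(np.vstack(A),np.hstack(B),rcond=None)[0].round(1)
print('slip centre tri check', proj(f,[389.3,-265.3,3]),proj(s,[389.3,-265.3,3]))
print('lid proj side',proj(s,[[492,277,58],[492,277,28]])*1.5)
print('step top corners', onplane(f,np.array([[325,161],[397,161],[398,427],[322,427]])/1.5-.17,80).round(1))
b=cv2.resize(s['image'][275:384,165:325],None,fx=5,fy=5,interpolation=2)
cv2.imwrite('pics/z2.png',b[:,:,::-1])
E
python3 c.py
```

```text
lid centre [494.3 281.3] sides [np.float64(149.9), np.float64(240.4), np.float64(146.9), np.float64(240.3)] long ang -9.67
tray centre [ 451.7 -262.5] sides [np.float64(122.3), np.float64(212.8), np.float64(123.3), np.float64(215.3)] long ang 0.91
slip centre tri check [[333.61130099 266.49222631]] [[354.05975245 167.69434049]]
lid proj side [[368.58502852 494.51551493]
 [369.28992537 502.93636098]]
step top corners [[829.1  57.   80. ]
 [827.  -76.2  80. ]
 [349.4 -73.2  80. ]
 [349.5  57.4  80. ]]
```

View pics/z2.png

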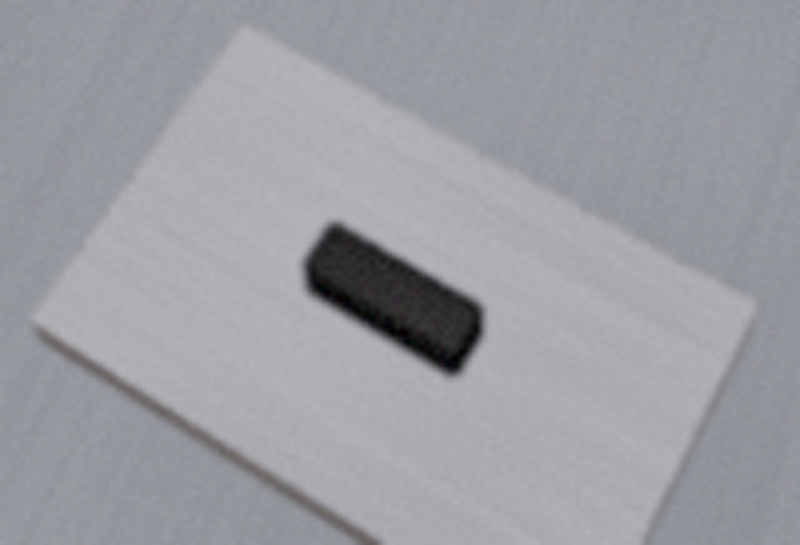

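```bash
cat > d.py <<'E'
import sys
from h import *
x,y,z,yaw=map(float,sys.argv[1:5]); S=r.sense()
R=Ro.from_euler('xyz',S['tcp_rot']); T=Ro.from_euler('xyz',[np.pi,0,np.radians(yaw)])
print('clock',S['clock'],'pos',S['eef_pos'].round(1),'rpy deg',np.degrees(S['tcp_rot']).round(2),'F',S['contact_force'].round(1),'grip',S['grasp_force'],'open',round(S['opening'],3),'q',S['qpos'].round(2))
print('shift mm',R.inv().apply(np.array([x,y,z])-S['eef_pos']).round(1),'turn',(R.inv()*T).as_rotvec().round(3))
E
python3 d.py 461 -12.3 250 148
```

```text
clock 0.3 pos [ 176.8 -599.3  250. ] rpy deg [-179.97    0.     16.43] F [-0.2 -0.2 -0.6] grip 0.0 open 0.998 q [-1.29  0.35  1.63 -0.    1.16 -0.  ]
shift mm [ 4.387e+02 -4.827e+02  3.000e-01] turn [-0.000e+00 -1.000e-03 -2.296e+00]
```

```bash
python3 -m crank '[[0.029,-0.032,0,0,0,0,0.3],[0.058,-0.064,0,0,0,0,0.3],[0.088,-0.097,0,0,0,0,0.3],[0.117,-0.129,0,0,0,0,0.3],[0.146,-0.161,0,0,0,0,0.3]]' 30
python3 -m crank '[[0.029,-0.032,0,0,0,0,0.3],[0.058,-0.064,0,0,0,0,0.3],[0.088,-0.097,0,0,0,0,0.3],[0.117,-0.129,0,0,0,0,0.3],[0.146,-0.161,0,0,0,0,0.3]]' 
python3 -m crank '[[0.029,-0.032,0,0,0,0,0.3],[0.058,-0.064,0,0,0,0,0.3],[0.088,-0.097,0,0,0,0,0.3],[0.117,-0.129,0,0,0,0,0.3],[0.146,-0.161,0,0,0,0,0.3]]' 
python3 -m crank '[[0,0,0,0,0,-0.14,0.3],[0,0,0,0,0,-0.28,0.3],[0,0,0,0,0,-0.42,0.3],[0,0,0,0,0,-0.56,0.3],[0,0,0,0,0,-0.7,0.3]]'
python3 -m crank '[[0,0,0,0,0,-0.14,0.3],[0,0,0,0,0,-0.28,0.3],[0,0,0,0,0,-0.42,0.3],[0,0,0,0,0,-0.56,0.3],[0,0,0,0,0,-0.7,0.3]]'
python3 -m crank '[[0,0,0,0,0,-0.14,0.45],[0,0,0,0,0,-0.28,0.45],[0,0,0,0,0,-0.42,0.45],[0,0,0,0,0,-0.56,0.45],[0,0,0,0,0,-0.7,0.45]]'
python3 -m crank '[[0,0,0,0,0,-0.1,0.45],[0,0,0,0,0,-0.196,0.45],[0,0,0,0,0,-0.196,0.45],[0,0,0,0,0,-0.196,0.45]]'
python3 d.py 461 -12.3 125 148
```

```text
clock: 0.8
eef_pos: [271.7, -402.2, 250.3]
tcp_rot: [3.141, -0.0, 0.286]
contact_force: [0.6, -0.3, 0.5]
opening: 0.702
grasp_force: 0.0
clock: 1.3
eef_pos: [366.2, -206.4, 250.6]
tcp_rot: [3.141, -0.001, 0.286]
contact_force: [0.4, 0.1, -0.5]
opening: 0.701
grasp_force: 0.0
clock: 1.8
eef_pos: [460.8, -10.4, 250.5]
tcp_rot: [3.141, -0.001, 0.287]
contact_force: [0.7, -1.2, -0.2]
opening: 0.701
grasp_force: 0.0
clock: 2.3
eef_pos: [460.3, -12.2, 250.3]
tcp_rot: [3.142, -0.0, 0.993]
contact_force: [0.7, 0.5, -0.6]
opening: 0.699
grasp_force: 0.0
clock: 2.8
eef_pos: [460.2, -12.3, 250.3]
tcp_rot: [3.142, -0.0, 1.693]
contact_force: [0.6, -0.3, -1.1]
opening: 0.699
grasp_force: 0.0
clock: 3.3
eef_pos: [460.2, -12.3, 250.3]
tcp_rot: [3.142, 0.0, 2.393]
contact_force: [-0.1, -0.4, -0.9]
opening: 0.548
grasp_force: 0.0
clock: 3.7
eef_pos: [460.3, -12.3, 250.3]
tcp_rot: [3.142, 0.0, 2.58]
contact_force: [-0.3, -0.6, -0.5]
opening: 0.549
grasp_force: 0.0
clock 3.7 pos [460.3 -12.3 250.3] rpy deg [180.     0.   147.82] F [-0.3 -0.6 -0.5] grip 0.0 open 0.549 q [-0.03  0.09  1.97  0.    1.08 -1.04]
shift mm [ -0.6   0.4 125.3] turn [ 0.     0.    -0.003]
```

```bash
python3 -m crank '[[0,0,0.04,0,0,0,0.4],[0,0,0.08,0,0,0,0.4],[0,0,0.12,0,0,0,0.4],[0,0,0.125,0,0,0,0.4],[0,0,0.125,0,0,0,0.4]]'
python3 - <<'E'
from h import *
s=grab('side');f=grab('top')
a=cv2.resize(s['image'][150:250,260:360],None,fx=4,fy=4,interpolation=2)
b=cv2.resize(f['image'][195:295,190:290],None,fx=4,fy=4,interpolation=2)
cv2.imwrite('pics/z3.png',np.hstack([a,b])[:,:,::-1])
E
```

```text
clock: 4.2
eef_pos: [459.8, -12.3, 125.0]
tcp_rot: [-3.14, -0.002, 2.581]
contact_force: [0.4, -0.4, 1.0]
opening: 0.597
grasp_force: 0.0
```

View pics/z3.png

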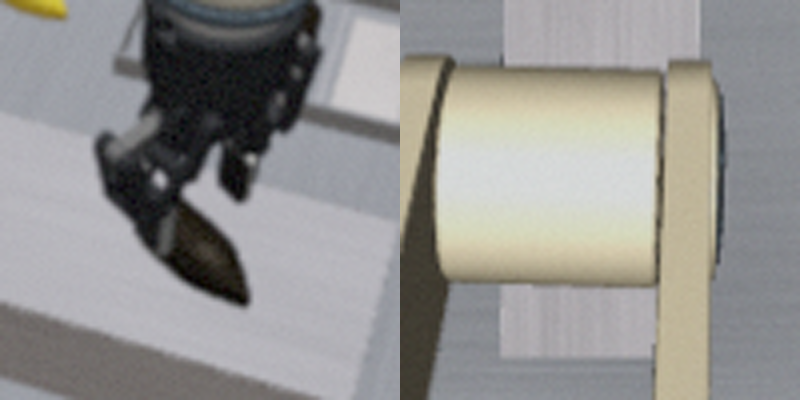

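The fingers straddle the shell: in the left half, the near finger is at (150,220), the far finger at (240,180) and the beak at (245,300). Next I'll lower while watching the force.

```bash
python3 -m crank '[[-0.001,0,0.008,0,0,0,0.4],[-0.001,0,0.016,0,0,0,0.4],[-0.001,0,0.021,0,0,0,0.4],[-0.001,0,0.021,0,0,0,0.4]]'
python3 -m crank '[[0,0,0.002,0,0,0,0.4],[0,0,0.002,0,0,0,0.4]]'
python3 -m crank '[[0,0,0.002,0,0,0,0.4],[0,0,0.002,0,0,0,0.4]]'
```

```text
clock: 4.7
eef_pos: [460.7, -12.8, 103.7]
tcp_rot: [-3.141, -0.001, 2.583]
contact_force: [0.2, -0.2, -0.1]
opening: 0.598
grasp_force: 0.0
clock: 4.9
eef_pos: [461.1, -12.8, 102.2]
tcp_rot: [-3.142, -0.0, 2.583]
contact_force: [0.0, 0.3, -0.1]
opening: 0.599
grasp_force: 0.0
clock: 5.1
eef_pos: [461.1, -12.8, 100.2]
tcp_rot: [-3.142, -0.0, 2.583]
contact_force: [-0.5, -0.3, -0.1]
opening: 0.601
grasp_force: 0.0
```

```bash
python3 -m crank '[[0,0,0,0,0,0,0.55],[0,0,0,0,0,0,0.6],[0,0,0,0,0,0,0.7],[0,0,0,0,0,0,0.75],[0,0,0,0,0,0,0.75]]' 30
python3 -m crank '[[0,0,0,0,0,0,0.75],[0,0,-0.005,0,0,0,0.75],[0,0,-0.01,0,0,0,0.75],[0,0,-0.02,0,0,0,0.75],[0,0,-0.02,0,0,0,0.75]]'
```

```text
clock: 5.6
eef_pos: [461.2, -12.8, 100.5]
tcp_rot: [3.141, 0.0, 2.583]
contact_force: [-1.2, -0.7, 5.8]
opening: 0.414
grasp_force: 30.6
clock: 6.1
eef_pos: [462.0, -12.8, 121.7]
tcp_rot: [3.14, 0.002, 2.583]
contact_force: [0.8, 0.4, 0.5]
opening: 0.412
grasp_force: 30.0
```

```bash
python3 -m crank '[[0,0,-0.03,0,0,0,0.75],[0,0,-0.06,0,0,0,0.75],[0,0,-0.08,0,0,0,0.75],[0,0,-0.08,0,0,0,0.75]]' 
python3 d.py 390 -276 200 90
```

```text
clock: 6.5
eef_pos: [462.9, -12.9, 203.0]
tcp_rot: [3.139, 0.005, 2.583]
contact_force: [0.7, 0.1, -1.5]
opening: 0.414
grasp_force: 30.3
clock 6.5 pos [462.9 -12.9 203. ] rpy deg [179.84   0.27 147.98] F [ 0.7  0.1 -1.5] grip 30.267720222473145 open 0.414 q [-0.03  0.15  2.02  0.    0.96 -1.04]
shift mm [ -77.7 -261.7    2.7] turn [0.005 0.003 1.012]
```

```bash
python3 -m crank '[[-0.010,-0.035,0,0,0,0,0.75],[-0.021,-0.070,0,0,0,0,0.75],[-0.031,-0.105,0,0,0,0,0.75],[-0.042,-0.140,0,0,0,0,0.75],[-0.052,-0.175,0,0,0,0,0.75]]' 
python3 -m crank '[[-0.010,-0.035,0,0,0,0,0.75],[-0.020,-0.065,0,0,0,0,0.75],[-0.026,-0.087,0,0,0,0,0.75],[-0.026,-0.087,0,0,0,0.12,0.75],[-0.026,-0.087,0,0,0,0.24,0.75]]' 
python3 -m crank '[[0,0,0,0,0,0.13,0.75],[0,0,0,0,0,0.26,0.75],[0,0,0,0,0,0.39,0.75],[0,0,0,0,0,0.52,0.75],[0,0,0,0,0,0.65,0.75]]' 
python3 -m crank '[[0,0,0.03,0,0,0.122,0.75],[0,0,0.07,0,0,0.122,0.75],[0,0,0.11,0,0,0.122,0.75],[0,0,0.12,0,0,0.122,0.75],[0,0,0.12,0,0,0.122,0.75]]' 
python3 d.py 390 -276 80 90
python3 - <<'E'
from h import *
s=grab('side')
cv2.imwrite('pics/z4.png',cv2.resize(s['image'][100:220,270:400],None,fx=5,fy=5,interpolation=2)[:,:,::-1])
print(proj(s,[[390,-276,59.5],[390,-226,59.5],[390,-224,59.5],[390,-308,62]]))
E
```

```text
clock: 7.0
eef_pos: [411.5, -189.9, 199.5]
tcp_rot: [-3.142, -0.001, 2.583]
contact_force: [0.9, -0.6, -0.2]
opening: 0.411
grasp_force: 30.3
clock: 7.5
eef_pos: [387.6, -276.8, 199.2]
tcp_rot: [-3.141, -0.001, 2.336]
contact_force: [0.6, 0.3, -0.2]
opening: 0.409
grasp_force: 30.3
clock: 8.0
eef_pos: [387.9, -276.0, 199.3]
tcp_rot: [-3.141, -0.001, 1.687]
contact_force: [0.4, 0.1, -0.5]
opening: 0.414
grasp_force: 30.3
clock: 8.5
eef_pos: [387.1, -275.5, 78.8]
tcp_rot: [-3.138, -0.002, 1.571]
contact_force: [-0.4, -0.3, -0.6]
opening: 0.411
grasp_force: 30.3
clock 8.5 pos [ 387.1 -275.5   78.8] rpy deg [-1.798e+02 -1.400e-01  9.000e+01] F [-0.4 -0.3 -0.6] grip 30.325679183006287 open 0.411 q [-0.62  0.38  2.08 -0.    0.69 -0.62]
shift mm [-0.5  2.8 -1.2] turn [-0.003 -0.002  0.   ]
[[358.42420025 150.35724496]
 [354.68840794 162.88226467]
 [354.53384587 163.39950497]
 [360.86872498 142.05505818]]
```

View pics/z4.png

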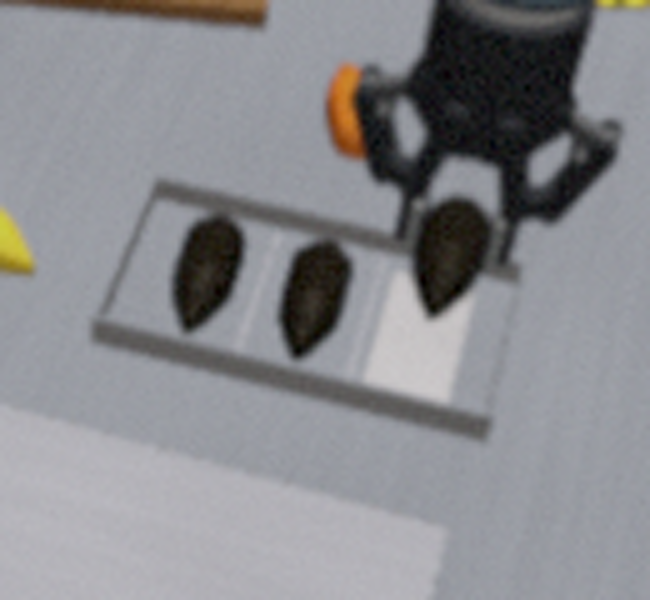

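The shell is held straight with its beak tip at about (356.0,162.6) in the full image, which matches the prediction for a centred grip to about 2 mm. I'll shift 3 mm in x and lower it.

```bash
python3 -m crank '[[0,0.003,0.015,0,0,0,0.75],[0,0.003,0.03,0,0,0,0.75],[0,0.003,0.042,0,0,0,0.75],[0,0.003,0.047,0,0,0,0.75],[0,0.003,0.047,0,0,0,0.75]]'
python3 d.py 390 -276 24 90
```

```text
clock: 9.05
eef_pos: [391.4, -276.4, 33.5]
tcp_rot: [-3.142, -0.0, 1.571]
contact_force: [0.3, -0.2, -0.5]
opening: 0.412
grasp_force: 30.3
clock 9.05 pos [ 391.4 -276.4   33.5] rpy deg [-180.   -0.   90.] F [ 0.3 -0.2 -0.5] grip 30.329706072807312 open 0.412 q [-0.62  0.47  2.09 -0.    0.58 -0.62]
shift mm [ 0.4 -1.4  9.5] turn [-0. -0.  0.]
```

```bash
python3 -m crank '[[0,0,0.003,0,0,0,0.75],[0,0,0.005,0,0,0,0.75],[0,0,0.005,0,0,0,0.75],[0,0,0.005,0,0,0,0.75]]'
python3 d.py 390 -276 24 90
```

```text
clock: 9.45
eef_pos: [391.4, -276.4, 28.4]
tcp_rot: [3.141, 0.0, 1.571]
contact_force: [0.9, -0.1, -0.3]
opening: 0.415
grasp_force: 30.3
clock 9.45 pos [ 391.4 -276.4   28.4] rpy deg [179.99   0.    90.  ] F [ 0.9 -0.1 -0.3] grip 30.330101251602173 open 0.415 q [-0.62  0.48  2.09  0.    0.57 -0.62]
shift mm [ 0.4 -1.4  4.4] turn [ 0.  0. -0.]
```

```bash
python3 -m crank '[[0,-0.001,0.002,0,0,0,0.75],[0,-0.001,0.003,0,0,0,0.75],[0,-0.001,0.003,0,0,0,0.75]]'
python3 -m crank '[[0,0,0.001,0,0,0,0.75],[0,0,0.001,0,0,0,0.75]]'
python3 -m crank '[[0,0,0.001,0,0,0,0.75],[0,0,0.001,0,0,0,0.75]]'
```

```text
clock: 9.75
eef_pos: [390.2, -276.3, 25.1]
tcp_rot: [-3.141, -0.0, 1.571]
contact_force: [0.2, 0.4, 0.3]
opening: 0.408
grasp_force: 30.3
clock: 9.95
eef_pos: [390.3, -276.3, 24.2]
tcp_rot: [-3.142, -0.0, 1.571]
contact_force: [0.2, 0.4, 0.2]
opening: 0.413
grasp_force: 30.3
clock: 10.15
eef_pos: [390.4, -276.4, 23.5]
tcp_rot: [3.142, 0.0, 1.571]
contact_force: [-1.5, 1.1, 4.1]
opening: 0.415
grasp_force: 30.8
```

```bash
python3 -m crank '[[0,0,0,0,0,0,0.55],[0,0,0,0,0,0,0.5],[0,0,0,0,0,0,0.47],[0,0,0,0,0,0,0.47],[0,0,0,0,0,0,0.47]]'
python3 -m crank '[[0,0,-0.005,0,0,0,0.47],[0,0,-0.015,0,0,0,0.47],[0,0,-0.04,0,0,0,0.47],[0,0,-0.08,0,0,0,0.47],[0,0,-0.12,0,0,0,0.47]]'
python3 -m crank '[[0,0,-0.04,0,0,0,0.2],[0,0,-0.06,0,0,0,0.2],[0,0,-0.06,0,0,0,0.2],[0,0,-0.06,0,0,0,0.2]]'
python3 d.py 494 280 200 170.3
python3 - <<'E'
from h import *
s=grab('side')
cv2.imwrite('pics/z5.png',cv2.resize(s['image'][100:220,270:400],None,fx=5,fy=5,interpolation=2)[:,:,::-1])
print(proj(s,[[390,-276,3],[390,-224,3],[390,-308,3]]))
E
```

```text
clock: 10.65
eef_pos: [390.4, -276.3, 23.3]
tcp_rot: [-3.142, -0.0, 1.571]
contact_force: [-0.2, 0.0, -0.8]
opening: 0.529
grasp_force: 0.0
clock: 11.15
eef_pos: [389.9, -276.0, 145.0]
tcp_rot: [-3.141, -0.0, 1.571]
contact_force: [1.4, -0.5, -0.3]
opening: 0.529
grasp_force: 0.0
clock: 11.55
eef_pos: [390.3, -276.3, 203.8]
tcp_rot: [3.141, 0.001, 1.571]
contact_force: [0.2, 0.2, 0.2]
opening: 0.799
grasp_force: 0.0
clock 11.55 pos [ 390.3 -276.3  203.8] rpy deg [1.7994e+02 4.0000e-02 9.0000e+01] F [0.2 0.2 0.2] grip 0.0 open 0.799 q [-0.62  0.18  1.99  0.    0.97 -0.62]
shift mm [556.3 103.7   3.5] turn [ 0.000e+00  1.000e-03 -1.401e+00]
[[354.58644403 165.02480768]
 [350.71845104 177.99427186]
 [356.84673287 157.42368767]]
```

View pics/z5.png

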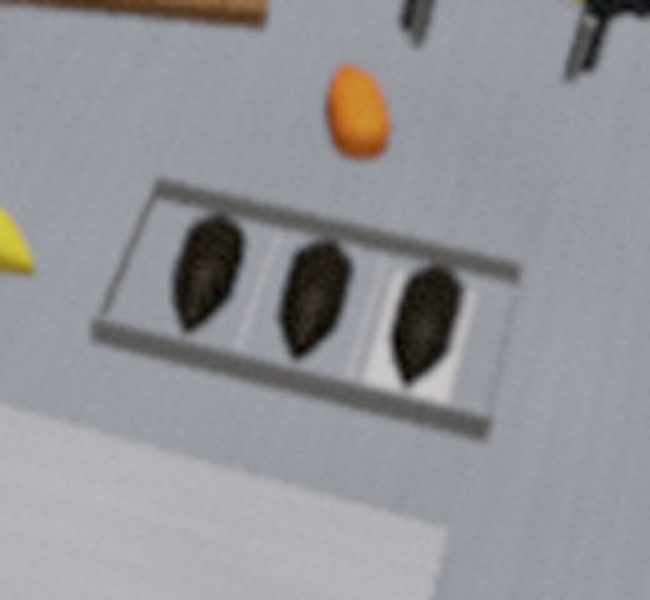

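The placed shell is good: the beak tips at (189,330), (298,356) and (408,382) are evenly spaced, parallel and on the slip. Now the cover.

```bash
python3 -m crank '[[0.037,0.007,0,0,0,0,0.1],[0.074,0.014,0,0,0,0,0.1],[0.112,0.021,0,0,0,0,0.1],[0.149,0.028,0,0,0,0,0.1],[0.186,0.035,0,0,0,0,0.1]]'
python3 -m crank '[[0.037,0.007,0,0,0,0,0.1],[0.074,0.014,0,0,0,0,0.1],[0.112,0.021,0,0,0,0,0.1],[0.149,0.028,0,0,0,0,0.1],[0.186,0.035,0,0,0,0,0.1]]'
python3 -m crank '[[0.037,0.007,0,0,0,0,0.1],[0.074,0.014,0,0,0,0,0.1],[0.112,0.021,0,0,0,0,0.1],[0.149,0.028,0,0,0,0,0.1],[0.186,0.034,0,0,0,0,0.1]]'
python3 -m crank '[[0,0,0,0,0,-0.14,0.1],[0,0,0,0,0,-0.28,0.1],[0,0,0,0,0,-0.42,0.1],[0,0,0,0,0,-0.56,0.1],[0,0,0,0,0,-0.7,0.1]]'
python3 -m crank '[[0,0,0,0,0,-0.14,0.1],[0,0,0,0,0,-0.28,0.1],[0,0,0,0,0,-0.42,0.1],[0,0,0,0,0,-0.56,0.1],[0,0,0,0,0,-0.701,0.1]]'
python3 -m crank '[[0,0,0.04,0,0,0,0.1],[0,0,0.08,0,0,0,0.1],[0,0,0.105,0,0,0,0.1],[0,0,0.11,0,0,0,0.1],[0,0,0.11,0,0,0,0.1]]'
python3 d.py 494 281.5 53 170.3
python3 - <<'E'
from h import *
s=grab('side')
cv2.imwrite('pics/z6.png',cv2.resize(s['image'][255:384,165:325],None,fx=4.5,fy=4.5,interpolation=2)[:,:,::-1])
E
```

```text
clock: 12.1
eef_pos: [424.4, -88.7, 201.9]
tcp_rot: [-3.139, -0.001, 1.57]
contact_force: [0.6, 0.0, 0.6]
opening: 0.9
grasp_force: 0.0
clock: 12.6
eef_pos: [459.4, 97.1, 201.8]
tcp_rot: [-3.139, 0.001, 1.571]
contact_force: [0.4, 0.3, -0.0]
opening: 0.904
grasp_force: 0.0
clock: 13.1
eef_pos: [493.6, 282.9, 201.4]
tcp_rot: [-3.139, 0.002, 1.571]
contact_force: [0.4, -0.3, -0.4]
opening: 0.899
grasp_force: 0.0
clock: 13.6
eef_pos: [493.4, 281.2, 201.3]
tcp_rot: [-3.138, -0.001, 2.277]
contact_force: [-0.3, 0.4, -0.3]
opening: 0.902
grasp_force: 0.0
clock: 14.1
eef_pos: [493.4, 281.1, 201.4]
tcp_rot: [-3.139, -0.003, 2.978]
contact_force: [-1.0, -0.1, 0.0]
opening: 0.9
grasp_force: 0.0
clock: 14.6
eef_pos: [493.4, 281.1, 91.8]
tcp_rot: [-3.139, -0.003, 2.972]
contact_force: [-0.4, 0.2, -0.7]
opening: 0.897
grasp_force: 0.0
clock 14.6 pos [493.4 281.1  91.8] rpy deg [-1.7987e+02 -1.6000e-01  1.7027e+02] F [-0.4  0.2 -0.7] grip 0.0 open 0.897 q [ 0.52  0.47  1.88 -0.    0.8  -0.89]
shift mm [-0.7  0.6 38.8] turn [-0.002 -0.003 -0.001]
```

View pics/z6.png

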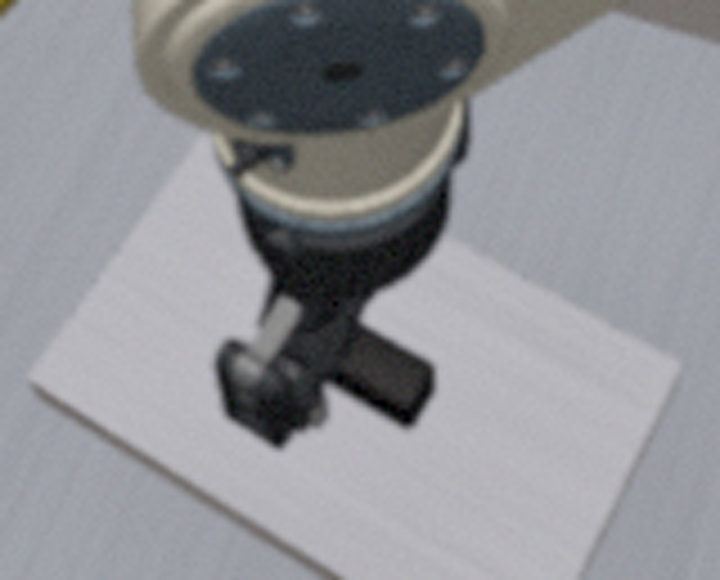

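The near finger is in front of the black bar and aligned with it, with the bar's free end at (420,395). Lowering and gripping.

```bash
python3 -m crank '[[-0.001,0,0.015,0,0,0,0.2],[-0.001,0,0.03,0,0,0,0.3],[-0.001,0,0.038,0,0,0,0.4],[-0.001,0,0.039,0,0,0,0.5],[-0.001,0,0.039,0,0,0,0.5]]' 100
python3 -m crank '[[0,0,0,0,0,0,0.6],[0,0,0,0,0,0,0.7],[0,0,0,0,0,0,0.85],[0,0,0,0,0,0,0.85],[0,0,0,0,0,0,0.85]]' 100
python3 d.py 494 281.5 53 170.3
```

```text
clock: 15.15
eef_pos: [495.2, 281.4, 53.9]
tcp_rot: [-3.141, -0.001, 2.972]
contact_force: [-0.7, -0.8, -0.3]
opening: 0.496
grasp_force: 0.0
clock: 15.65
eef_pos: [495.8, 281.8, 55.2]
tcp_rot: [3.141, 0.001, 2.972]
contact_force: [-1.4, 0.6, 5.6]
opening: 0.258
grasp_force: 98.7
clock 15.65 pos [495.8 281.8  55.2] rpy deg [1.7995e+02 6.0000e-02 1.7027e+02] F [-1.4  0.6  5.6] grip 98.67427110671997 open 0.258 q [ 0.51  0.52  1.89  0.    0.73 -0.89]
shift mm [ 1.7 -0.7  2.2] turn [ 0.001  0.001 -0.   ]
```

```bash
python3 -m crank '[[0,0,-0.005,0,0,0,0.85],[0,0,-0.02,0,0,0,0.85],[0,0,-0.045,0,0,0,0.85],[0,0,-0.07,0,0,0,0.85],[0,0,-0.095,0,0,0,0.85]]'
python3 -m crank '[[0,0,-0.02,0,0,0,0.85],[0,0,-0.035,0,0,0,0.85],[0,0,-0.045,0,0,0,0.85],[0,0,-0.045,0,0,0,0.85],[0,0,-0.045,0,0,0,0.85]]'
python3 d.py 452 -263.5 195 180.7
python3 - <<'E'
from h import *
s=grab('side')
cv2.imwrite('pics/z7.png',cv2.resize(s['image'],(768,576))[:,:,::-1])
E
```

```text
clock: 16.15
eef_pos: [495.2, 281.4, 151.2]
tcp_rot: [3.141, 0.0, 2.972]
contact_force: [-0.2, 0.0, -1.6]
opening: 0.26
grasp_force: 98.1
clock: 16.65
eef_pos: [495.1, 281.3, 194.2]
tcp_rot: [-3.141, -0.0, 2.972]
contact_force: [-0.8, 0.2, -3.2]
opening: 0.259
grasp_force: 98.1
clock 16.65 pos [495.1 281.3 194.2] rpy deg [-1.7999e+02 -1.0000e-02  1.7027e+02] F [-0.8  0.2 -3.2] grip 98.14440250396729 open 0.259 q [ 0.51  0.33  1.81 -0.    1.01 -0.89]
shift mm [ -49.6 -544.3   -0.8] turn [-0.    -0.    -0.182]
```

View pics/z7.png

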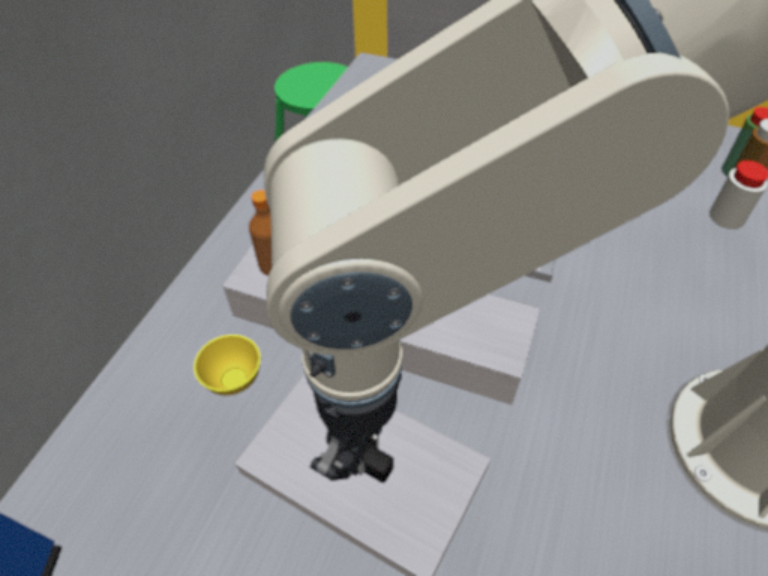

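```bash
python3 -m crank '[[-0.002,-0.021,0,0,0,0,0.85],[-0.005,-0.058,0,0,0,0,0.85],[-0.009,-0.098,0,0,0,0,0.85],[-0.012,-0.138,0,0,0,0,0.85],[-0.016,-0.178,0,0,0,0,0.85]]'
python3 -m crank '[[-0.003,-0.038,0,0,0,0,0.85],[-0.007,-0.076,0,0,0,0,0.85],[-0.010,-0.114,0,0,0,0,0.85],[-0.014,-0.152,0,0,0,0,0.85],[-0.017,-0.19,0,0,0,0,0.85]]'
python3 -m crank '[[-0.004,-0.040,0,0,0,0,0.85],[-0.007,-0.080,0,0,0,0,0.85],[-0.010,-0.115,0,0,0,0,0.85],[-0.013,-0.145,0,0,0,0,0.85],[-0.016,-0.165,0,0,0,0,0.85]]'
python3 -m crank '[[0,-0.008,0,0,0,-0.05,0.85],[0,-0.011,0,0,0,-0.1,0.85],[0,-0.011,0,0,0,-0.15,0.85],[0,-0.011,0,0,0,-0.176,0.85],[0,-0.011,0,0,0,-0.176,0.85]]'
python3 d.py 453 -263.5 120 180.4
```

```text
clock: 17.2
eef_pos: [480.0, 101.9, 193.3]
tcp_rot: [-3.141, -0.002, 2.972]
contact_force: [1.9, -1.1, -2.1]
opening: 0.255
grasp_force: 98.5
clock: 17.7
eef_pos: [464.9, -88.2, 193.5]
tcp_rot: [3.142, -0.001, 2.972]
contact_force: [1.3, 0.3, -2.8]
opening: 0.26
grasp_force: 98.5
clock: 18.2
eef_pos: [452.7, -253.9, 193.3]
tcp_rot: [3.141, -0.002, 2.97]
contact_force: [0.8, 0.1, -2.9]
opening: 0.258
grasp_force: 98.5
clock: 18.7
eef_pos: [451.3, -262.7, 193.6]
tcp_rot: [3.141, -0.001, -3.135]
contact_force: [0.2, 0.1, -3.3]
opening: 0.259
grasp_force: 98.3
clock 18.7 pos [ 451.3 -262.7  193.6] rpy deg [ 1.7996e+02 -7.0000e-02 -1.7964e+02] F [ 0.2  0.1 -3.3] grip 98.34874391555786 open 0.259 q [-0.53  0.26  1.91  0.    0.98 -2.11]
shift mm [-1.7 -0.9 73.6] turn [ 0.001 -0.001 -0.001]
```

```bash
python3 -m crank '[[-0.002,-0.001,0.02,0,0,0,0.85],[-0.002,-0.001,0.05,0,0,0,0.85],[-0.002,-0.001,0.075,0,0,0,0.85],[-0.002,-0.001,0.083,0,0,0,0.85],[-0.002,-0.001,0.083,0,0,0,0.85]]'
python3 d.py 453 -263.5 90 180.4
python3 - <<'E'
from h import *
s=grab('side');f=grab('top')
a=cv2.resize(s['image'][110:220,255:415],None,fx=5,fy=5,interpolation=2)
cv2.imwrite('pics/z8.png',a[:,:,::-1])
b=cv2.resize(f['image'][180:300,290:390],None,fx=5,fy=5,interpolation=2)
cv2.imwrite('pics/z9.png',b[:,:,::-1])
E
```

```text
clock: 19.2
eef_pos: [453.1, -263.4, 110.3]
tcp_rot: [3.14, -0.002, -3.136]
contact_force: [-1.4, 0.2, -1.6]
opening: 0.259
grasp_force: 98.4
clock 19.2 pos [ 453.1 -263.4  110.3] rpy deg [ 1.7992e+02 -1.3000e-01 -1.7966e+02] F [-1.4  0.2 -1.6] grip 98.3800721168518 open 0.259 q [-0.53  0.38  1.96 -0.    0.8  -2.11]
shift mm [ 0.  -0.1 20.3] turn [ 0.001 -0.002 -0.001]
```

View pics/z8.png

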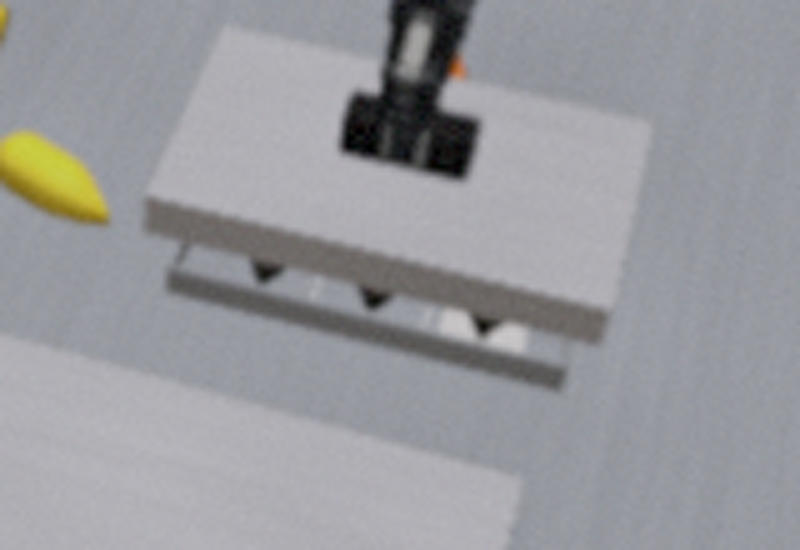

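View pics/z9.png

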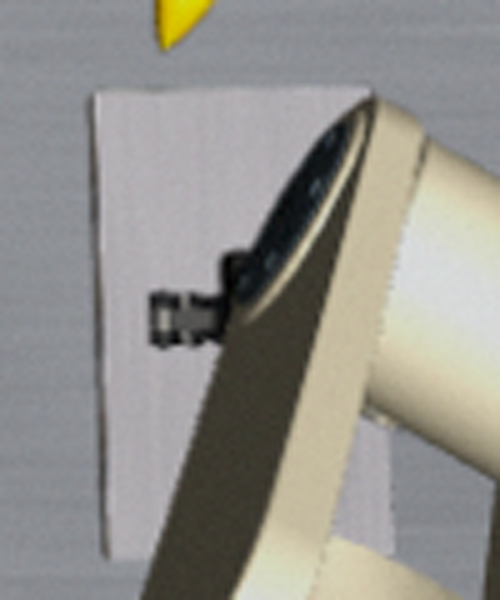

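In the side crop the cover is level over the tray, with top corners (225,26), (652,122), (608,308) and (147,198). The tray's near rim runs from (172,265) to (565,370). In the top crop the cover's corners are (95,93), (372,88), (393,555) and (108,558).

```bash
python3 - <<'E'
from h import *
s=grab('side');f=grab('top')
def q(g,n,P,off,z):
    w=onplane(g,(np.array(P)+.5)/5-.5+off,z)[:,:2]
    print(n,w.round(1).tolist(),'c',w.mean(0).round(1),'e',[np.linalg.norm(w[i]-w[(i+1)%len(w)]).round(1) for i in range(len(w))])
    a=[np.degrees(np.arctan(*(w[i]-w[j])[::-1]*[1,1])) if 0 else np.degrees(np.arctan2(*(w[i]-w[j])[::-1])).round(2) for i,j in ((0,len(w)-1),(1,max(len(w)-2,0)))]; print(a)
for L in(52,56,60): q(s,'side lid L%d'%L,[(225,26),(147,198),(608,308),(652,122)],(255,110),L+28); q(f,'top lid',[(95,93),(372,88),(393,555),(108,558)],(290,180),L+28)
q(s,'side lid bottom near',[(147,230),(602,342)],(255,110),56)
q(s,'tray near rim',[(172,265),(565,370)],(255,110),20)
q(s,'tray near bottom',[(168,290),(562,388)],(255,110),0)
q(s,'tray rim from z4',[(155,182),(97,322),(490,423),(520,265)],(270,100),20)
E
```

```text
side lid L52 [[574.9, -338.7], [572.1, -189.0], [333.4, -195.3], [333.8, -343.0]] c [ 453.6 -266.5] e [np.float64(149.7), np.float64(238.8), np.float64(147.6), np.float64(241.1)]
[np.float64(1.01), np.float64(1.5)]
top lid [[572.0, -190.1], [573.3, -337.8], [330.7, -338.3], [331.5, -191.0]] c [ 451.9 -264.3] e [np.float64(147.6), np.float64(242.6), np.float64(147.3), np.float64(240.5)]
[np.float64(0.21), np.float64(0.12)]
side lid L56 [[573.7, -333.8], [571.0, -185.0], [333.6, -191.2], [334.0, -338.0]] c [ 453.1 -262. ] e [np.float64(148.8), np.float64(237.5), np.float64(146.8), np.float64(239.8)]
[np.float64(1.01), np.float64(1.5)]
top lid [[571.5, -189.6], [572.8, -336.6], [331.2, -337.2], [332.0, -190.5]] c [ 451.9 -263.5] e [np.float64(147.0), np.float64(241.6), np.float64(146.7), np.float64(239.5)]
[np.float64(0.21), np.float64(0.12)]
side lid L60 [[572.6, -328.9], [569.9, -181.0], [333.8, -187.2], [334.2, -333.1]] c [ 452.6 -257.5] e [np.float64(148.0), np.float64(236.1), np.float64(146.0), np.float64(238.4)]
[np.float64(1.01), np.float64(1.5)]
top lid [[571.0, -189.1], [572.3, -335.5], [331.7, -336.0], [332.5, -190.0]] c [ 451.9 -262.7] e [np.float64(146.4), np.float64(240.6), np.float64(146.0), np.float64(238.5)]
[np.float64(0.21), np.float64(0.12)]
side lid bottom near [[571.3, -190.1], [331.0, -195.1]] c [ 451.2 -192.6] e [np.float64(240.4), np.float64(240.4)]
[np.float64(1.2), np.float64(-178.8)]
tray near rim [[559.9, -204.3], [343.9, -203.9]] c [ 451.9 -204.1] e [np.float64(216.1), np.float64(216.1)]
[np.float64(-0.11), np.float64(179.89)]
tray near bottom [[561.1, -204.1], [342.3, -209.6]] c [ 451.7 -206.8] e [np.float64(218.8), np.float64(218.8)]
[np.float64(1.44), np.float64(-178.56)]
tray rim from z4 [[561.4, -319.5], [558.3, -199.2], [343.5, -201.8], [349.0, -325.8]] c [ 453.1 -261.6] e [np.float64(120.4), np.float64(214.8), np.float64(124.1), np.float64(212.6)]
[np.float64(1.7), np.float64(0.69)]
```

In each camera the cover's centre agrees with the tray's to about 1 mm and 1°. Lowering 20 mm.

```bash
python3 -m crank '[[0,0,0.005,0,0,0,0.85],[0,0,0.01,0,0,0,0.85],[0,0,0.015,0,0,0,0.85],[0,0,0.018,0,0,0,0.85],[0,0,0.019,0,0,0,0.85]]'
python3 -m crank '[[0,0,0,0,0,0,0.85],[0,0,0,0,0,0,0.85],[0,0,0,0,0,0,0.85],[0,0,0,0,0,0,0.85],[0,0,0,0,0,0,0.85]]'
python3 d.py 453 -263.5 90 180.4
python3 - <<'E'
from h import *
s=grab('side')
cv2.imwrite('pics/z10.png',cv2.resize(s['image'][110:220,255:415],None,fx=5,fy=5,interpolation=2)[:,:,::-1])
E
```

```text
clock: 19.9
eef_pos: [453.4, -263.8, 91.7]
tcp_rot: [3.141, -0.001, -3.135]
contact_force: [0.7, 0.0, -2.4]
opening: 0.258
grasp_force: 98.4
clock: 20.4
eef_pos: [453.8, -264.0, 92.4]
tcp_rot: [-3.142, 0.0, -3.135]
contact_force: [0.8, -0.4, -1.8]
opening: 0.258
grasp_force: 98.4
clock 20.4 pos [ 453.8 -264.    92.4] rpy deg [-1.7999e+02  1.0000e-02 -1.7965e+02] F [ 0.8 -0.4 -1.8] grip 98.38005423545837 open 0.258 q [-0.53  0.41  1.97  0.    0.76 -2.11]
shift mm [0.8 0.5 2.4] turn [-0.     0.    -0.001]
```

View pics/z10.png

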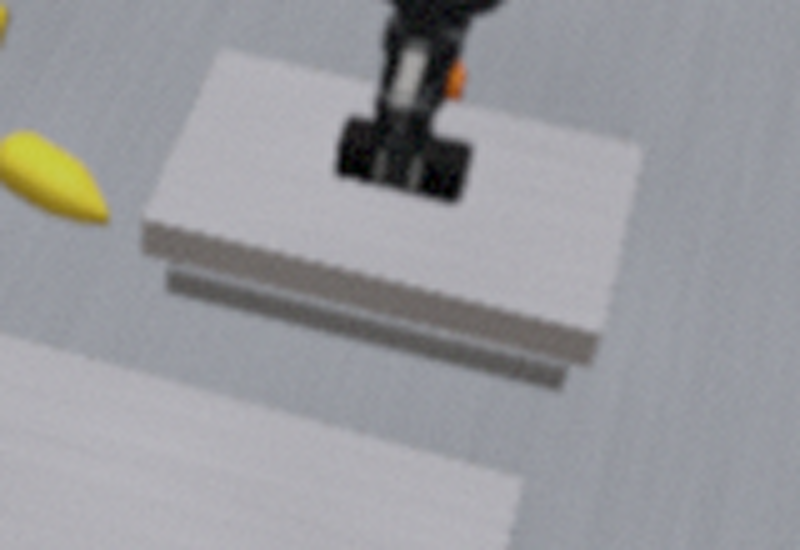

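The cover is level and square above the tray, its lower near edge running from (145,253) to (595,362), with clear rim below it. One small trim, then I hand in.

```bash
python3 -m crank '[[0.001,0,0.001,0,0,0,0.85],[0.001,0,0.002,0,0,0,0.85],[0.001,0,0.002,0,0,0,0.85],[0.001,0,0.002,0,0,0,0.85],[0.001,0,0.002,0,0,0,0.85]]'
python3 -m crank '[[0,0,0,0,0,0,0.85],[0,0,0,0,0,0,0.85],[0,0,0,0,0,0,0.85],[0,0,0,0,0,0,0.85],[0,0,0,0,0,0,0.85]]'
python3 -c "
from rig import sign_off
print(sign_off())"
```

```text
clock: 20.95
eef_pos: [452.8, -264.0, 90.3]
tcp_rot: [-3.142, 0.0, -3.135]
contact_force: [0.2, 0.2, -3.4]
opening: 0.261
grasp_force: 98.4
clock: 21.45
eef_pos: [452.7, -263.9, 90.3]
tcp_rot: [3.142, -0.0, -3.135]
contact_force: [-0.2, -0.1, -3.2]
opening: 0.257
grasp_force: 98.4
the job is handed in; nothing more can be done
None
```

I handed the job in at about 21.5 s (no verdict came back): the shell lies on the slip with its beak the same way as the others, and the cover is held level and square about 15 mm above the tray rim.

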